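# Prise open the bolt tin with the red screwdriver

## Task

The lid of the green bolt tin sits tight and its lip is too narrow for fingers: draw the long red screwdriver straight up out of the wooden stand, put its blade under the lip along the front of the lid and prise the lid up with it, right back past upright, so that it stays open and the bolts can be reached. Then lay the screwdriver down flat on the bench without dropping it. Keep the fingers off the tin, leave the other two screwdrivers in the stand, do not shove the tin or the stand about, and leave the tape measure and the roll of black tape where they are.

Things in the scene. Friction and masses are not known exactly. Their poses are not given: they have to be found in the camera images.
- red_driver: long red-handled screwdriver, 202 mm, 0.11 kg, upright blade down in one of the stand's holes (tip 8 mm above the bench, may lean 2 degrees). Origin at the blade tip, on the axis; z runs along it to the handle end. Round shaft 7 mm thick up to 101 mm from the tip, then a round handle 29 mm thick (grip it about 155 mm from the tip)
- yellow_driver: yellow-handled screwdriver, 162 mm, in another hole; origin at its blade tip, z toward the handle (handle 26 mm thick, its top 171 mm above the bench). It stays in the stand
- blue_driver: blue-handled screwdriver, 132 mm, in another hole; origin at its blade tip, z toward the handle (handle 22 mm thick, its top 148 mm above the bench). It stays in the stand
- stand: loose beech block, 56 (x) x 156 (y) x 75 (z) mm, 1.1 kg; origin at the centre of its underside. Three upright holes, 9 mm wide and 67 mm deep, along its y axis at -50, 0 and +50 mm; any driver may stand in any hole. The handles are close together: open fingers fit only when they close across the row, along the stand's x
- tin: loose green steel tin of bolts, 92 (x) x 150 (y) x 58 (z) mm without its lid, 1.6 kg; origin at the centre of its underside. Its front wall (where the lip is) is at x = -46 mm and is turned toward the robot's right (tin yaw 1.15 to 1.75); the hinge is at the back, x = +50 mm, 58 mm up, along y. The bench between the tin and the robot, to the left of the stand, is free
- lid_lip (a point): middle of the rolled outer edge of the lip along the front of the lid (126 mm long, parallel to the tin's y, edge 6 mm thick). Shut, it stands 11.5 mm in front of the tin's front wall and 49 mm above the bench, with free space under it. It lies 108 mm from the hinge line and swings up and back with the lid
- lid_hinge (a point): middle of the lid's hinge line at the back of the tin, 58 mm above the bench; its axes are the tin's
- lid (a joint): opening angle of the tin's lid in rad: 0 shut, 1.57 upright, 1.92 at its stop. The hinge is stiff (about 0.11 N m, 1.5 to 2 N upward at the lip) and the lid stays where it is left
- tape_measure: yellow tape measure on the bench, 66 x 72 x 34 mm, origin at the centre of its underside; a bystander
- elec_tape: small roll of black tape lying flat on the bench, 53 mm across, 19 mm high, origin at the centre of its underside; a bystander
Mind the look-alikes: they are no part of the job. There is more than one size of the red_driver; the one meant has the size given above.

How it is judged:
On the way, in this order (a step that is already met when the one before it is completed fails the run):
1. the red screwdriver is drawn out: its blade tip is above the top of the stand (85 mm over the bench) (height (world z) of red_driver above 0.085 m), for 0.1 s.
2. the lid is being prised up by the screwdriver: open by more than 0.3 rad with the screwdriver bearing on it (value of joint lid above 0.3 rad and contact force between red_driver and tin above 0.1 N), for 0.05 s.
At the end, for the whole second after the job is handed in: lid open past upright (over 1.6 rad); the red screwdriver released and at rest, flat on the bench (within 13 degrees of level, tip under 30 mm up); tin and stand upright within 0.05 rad; the yellow and blue screwdrivers upright in the stand (value of joint lid above 1.6 rad and height (world z) of each of red_driver, yellow_driver, blue_driver below 0.03 m and angle between red_driver's own z axis and vertical between 1.35 and 1.8 rad and linear speed of red_driver below 0.03 m/s and angular speed of red_driver below 0.3 rad/s and angle between each of stand, tin's own z axis and vertical below 0.05 rad and angle between each of yellow_driver, blue_driver's own z axis and vertical below 0.1 rad); the robot touches nothing.
It fails at once if the fingers touch the tin or its lid (more than 1 N) (contact force between the fingers and tin above 1 N).
It fails at once if the red screwdriver is dropped: it moves faster than 1.6 m/s out of the fingers (contact force between the fingers and red_driver below 0.02 N and linear speed of red_driver above 1.6 m/s).
It fails at once if the tin or the stand is shoved more than 50 mm, or the stand tipped by more than 0.25 rad (distance of any of tin, stand from where it was at the start of the episode above 0.05 m or angle between stand's own z axis and vertical above 0.25 rad).
It fails at once if the yellow or the blue screwdriver is drawn out of the stand (tip more than 50 mm up) (height (world z) of any of yellow_driver, blue_driver above 0.05 m).
It fails at once if the tape measure or the roll of black tape is moved more than 40 mm (distance of any of tape_measure, elec_tape from where it was at the start of the episode above 0.04 m).
It also fails if it takes over 58 s, if anything falls off the work surface, if the arm or the gripper's body presses on something with over 40 N, if the wrist force passes 120 N, or if a joint passes its speed limit or range.

## Robot

A 6-joint arm with a two-finger parallel gripper is mounted at the origin on the work surface; the furniture and walls round the work are solid. World frame = base frame: x ahead of the robot, y to its left, z up, the work surface at z = 0. Lengths are in m, angles in rad, forces in N, time in s.
With the tool pointing down it reaches from about 0.375 to 0.975 m from the base axis. Payload 3.8 kg.
Tool frame: the origin (TCP) lies at the very end of the fingers, on their centre line; the grasp point (between the pads) lies bot.grip_point_offset behind it (bot.grip_point_offset is the distance from the TCP to the grasp point, in m); z points along the fingers, y is the line along which they close (so a half turn about z gives the same grasp; the last joint's range is limited). The gripper opens to 85 mm and grips with 20 to 120 N. Pads are 22 mm wide; open, the fingers measure 114 mm over their backs; the gripper's body (76 mm by 85 mm) begins 54 mm behind the grasp point. The pads swing forward as they close: fully open they stand 13 mm farther back than shut.
Start: joints at [-0.037, 0.264, 1.604, -0, 1.274, -0.037], TCP at [0.675, -0, 0.2] pointing down, gripper open.
Joint ranges: [-2.63, 2.63], [-0.94, 2.18], [0.31, 2.57], [-1.31, 4.45], [0, 2.66], [-2.55, 2.55]. Speed limits (rad/s): [2.57, 2.57, 3.14, 3.14, 3.14, 3.14].

## Interface

Orientations are given as a rotation vector (axis times angle).
In Python, from workcell import bot, vision gives the robot as it stands.
- The arm moves only by the tool play_rows, never from a script. Its argument "rows" is a list of rows, each an object of numbers: "dx", "dy", "dz": the shift along the tool's x, y, z as a fraction of full scale; "roll": the turn about the tool's z as a fraction of full scale; "fingers": the closure, from 0 (fully open) to 1 (shut). In form: [{"dx": .., "dy": .., "dz": .., "roll": .., "fingers": ..}, ...]. A call has 1 to 20 rows; each row shifts and turns the commanded pose from where the row before left it, along the tool's axes as they then stand; what a row does not reach is not made up. Full scale, the value 1, is 0.04 m for a shift and 4 degrees for a turn. A row lasts 1/12 s, in which the tool goes at most 41.7 mm and 7.16 degrees, less where a joint would pass 70% of its speed; a pose out of reach is approached as far as the arm can. A call with a number of a shift or a turn outside -1 to 1 is refused whole. A call with a gripper value outside its range is refused whole. The fingers move at their own pace and stop on an object; "grip_force" is the grip in N (left out, the last holds). Time passes only in rows, so rows that do not move let the fingers close. It gives the time, the measured TCP pose, the force and the opening at its end, in the units of the state.
- bot.read_state(): the state, without advancing time (a new reading comes with each control period).
- vision.read_camera(name): name is "scene" or "side" or "wrist"; returns a dict with "pixels" (420x560x3 uint8, red, green, blue), "depth" (420x560 float32, m along the optical axis (not along the pixel's ray), 0 where there is no reading), "fx", "fy", "cx", "cy" (pixels), "distortion" ([k1, k2, p1, p2, k3] as OpenCV has them; the pictures are not rectified), "R" (3x3) and "t" (3): a world point X has camera coordinates R X + t. Camera axes: x right, y down, z forward; pixel columns grow to the right and rows downward; lengths in m; the calibration is good to about 2 mm. A picture is of the moment at which its call begins.
- bot.finish_job(): hands the job in, once; it reports no verdict.
The state is a dict: "time": time; "q": joint angles; "joint_vel": joint speeds; "joint_torque": joint torques, N m; "tool_pos": TCP position; "tcp_rot": TCP orientation; "wrist_force": force on the tool from outside, world axes, zero at the start; "torque": the same for the moment, N m; "width": opening from 0.0 (shut) to 1.0 (fully open).
Only numpy, scipy, OpenCV 4.12 (cv2) and the standard library are available. Lean on these libraries where they do the work, as an engineer would, in place of code of your own. Each camera call takes 0.05 s, during which the arm holds its last target. There are 200 camera calls.

## Working session

There is one attempt and no reset: what is moved stays moved. The work goes in short steps, Python scripts to look and compute and a tool call to move; the robot and the scene stay as the last step left them, time stands still between calls to the robot, and variables do not carry over. Pictures are saved under pics/ and viewed, on a budget of 10 in all, crops included, one or two more only if the job needs it, and the job is handed in when it is done.

Besides the shell and the picture viewer there is one more tool, called by a JSON object that holds its "api" and its "payload". play_rows: Moves the arm, as the interface text tells. Its arguments: {"type":"object","properties":{"rows":{"type":"array","items":{"type":"object","properties":{"dx":{"type":"number","minimum":-1,"maximum":1},"dy":{"type":"number","minimum":-1,"maximum":1},"dz":{"type":"number","minimum":-1,"maximum":1},"roll":{"type":"number","minimum":-1,"maximum":1},"fingers":{"type":"number"}}}},"grip_force":{"type":"number"}},"required":["rows"]}

```bash
mkdir -p pics
cat > h.py <<'E'
import numpy as np, cv2
from workcell import bot, vision
from scipy.spatial.transform import Rotation as Ro
def cloud(c):
    h,w=c["depth"].shape
    u,v=np.meshgrid(np.arange(w),np.arange(h))
    K=np.array([[c["fx"],0,c["cx"]],[0,c["fy"],c["cy"]],[0,0,1]])
    n=cv2.undistortPoints(np.stack([u,v],-1).reshape(-1,1,2).astype(np.float64),K,np.array(c["distortion"],float)).reshape(h,w,2)
    d=c["depth"].astype(float)
    P=np.dstack([n[...,0]*d,n[...,1]*d,d])
    W=(P-np.array(c["t"]))@np.array(c["R"])
    W[d==0]=np.nan
    return W
def save(c,n): cv2.imwrite("pics/"+n,cv2.cvtColor(c["pixels"],cv2.COLOR_RGB2BGR))
E
python3 - <<'E'
from h import *
ims=[]
for n in ["scene","side"]:
    c=vision.read_camera(n); np.save(f"{n}.npy",c,allow_pickle=True); ims.append(c["pixels"])
    print(n,-np.array(c["R"]).T@c["t"], (c["depth"]>0).mean())
    save(c,n+".png")
s=bot.read_state(); print(s,bot.grip_point_offset)
E
```

```text
scene [ 0.6313871  -0.63107179  0.61889665] 0.9959948979591837
side [-0.02933854 -0.8386227   0.692798  ] 0.995875850340136
{'time': 0.1, 'q': array([-3.68859701e-02,  2.64676427e-01,  1.60525593e+00,  2.24594179e-06,
        1.27373592e+00, -3.69114200e-02]), 'joint_vel': array([ 0.00063793, -0.00218949, -0.00392339, -0.00052969, -0.00041674,
       -0.00081916]), 'joint_torque': array([ 2.96398039e-04, -5.16707003e+01, -3.68589377e+01,  1.30520286e-05,
        6.22219843e-03,  5.24967299e-05]), 'tool_pos': array([6.74254051e-01, 3.59631554e-05, 1.98677565e-01]), 'tcp_rot': array([-2.22033697e+00, -2.22039201e+00,  2.21527922e-03]), 'wrist_force': array([-0.01535911, -0.10568923, -0.20393693]), 'torque': array([0.01822673, 0.02459653, 0.01550153]), 'width': 1.0002361055302} 0.0187
```

View pics/scene.png

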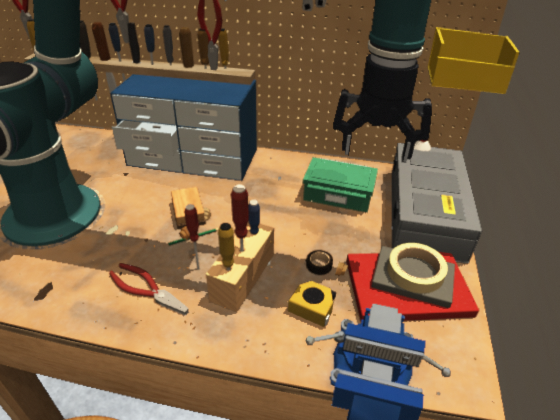

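View pics/side.png

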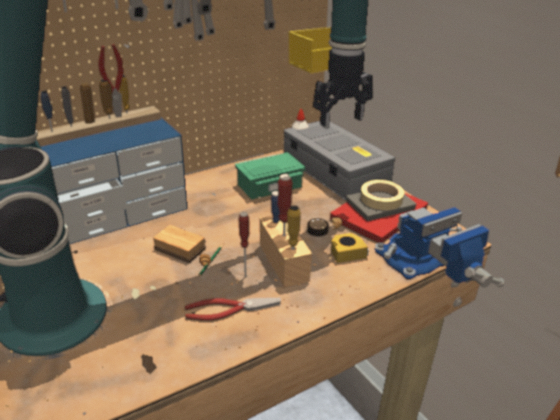

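Scene view: the stand is around (242,265). The long red handle (240,210) is in its middle hole, with yellow (227,243) and blue (254,215) in the outer holes. A short red look-alike stands at (192,222), the tin is at (340,185) with the lip facing the camera, the black tape is at (320,262) and the tape measure at (313,300).

Run:
```python
from h import *
for n in ["scene","side"]:
    c=np.load(n+".npy",allow_pickle=True).item(); W=cloud(c)
    hsv=cv2.cvtColor(c["pixels"],cv2.COLOR_RGB2HSV); H,S,V=[hsv[...,i].astype(int) for i in range(3)]
    x,y,z=W[...,0],W[...,1],W[...,2]
    ws=(x>.3)&(x<1)&(y>-.4)&(y<.4)&(z>-.01)
    def show(nm,m):
        P=W[m&ws]
        if len(P)<5: print(n,nm,len(P));return
        print(n,nm,len(P),"min",np.percentile(P,2,axis=0).round(3),"max",np.percentile(P,98,axis=0).round(3),"mean",P.mean(0).round(3))
        return P
    red=((H<8)|(H>170))&(S>130)&(V>40)
    P=show("red",red&(z>.1)&(z<.25))
    if P is not None:
        for lo in (.11,.13,.15,.17,.19,.2): 
            q=P[(P[:,2]>lo)&(P[:,2]<lo+.02)]
            k=q[:,0]>.45
            for kk in (k,~k):
                if kk.sum()>3: print("  z",lo,kk.sum(),q[kk].mean(0).round(4),np.ptp(q[kk],axis=0).round(3))
    show("blue",(H>105)&(H<125)&(S>100)&(z>.09)&(z<.16)&(y<.1))
    show("yel",(H>18)&(H<30)&(S>150)&(z>.1)&(z<.175))
    g=(H>60)&(H<90)&(S>100)&(V>50)&(x>.4)&(z<.09)
    P=show("green",g)
    P=P[P[:,2]>.055]; r=cv2.minAreaRect((P[:,:2]*1000).astype(np.float32)); print("  lid rect",r, np.percentile(P[:,2],[5,50,95]), cv2.boxPoints(r).round())
    # stand top
    s=(np.abs(z-.075)<.004)&(H>8)&(H<25)&(x<.7)&(y<.1)&(y>-.3)
    P=W[s&ws]; r=cv2.minAreaRect((P[:,:2]*1000).astype(np.float32)); print("  stand",len(P),r,cv2.boxPoints(r).round().tolist())
    show("blk",(V<60)&(z>.012)&(z<.025)&(y<.1))
    show("tape",(H>20)&(H<30)&(S>150)&(z>.005)&(z<.04)&(x>.55))
```

```text
scene red 861 min [ 0.373 -0.106  0.106] max [ 0.482 -0.086  0.205] mean [ 0.448 -0.097  0.156]
  z 0.11 80 [ 0.4873 -0.0826  0.1218] [0.341 0.535 0.019]
  z 0.11 105 [ 0.3819 -0.094   0.1196] [0.02  0.015 0.02 ]
  z 0.13 82 [ 0.4725 -0.1002  0.1405] [0.019 0.057 0.02 ]
  z 0.13 110 [ 0.3821 -0.0938  0.1404] [0.017 0.014 0.02 ]
  z 0.15 147 [ 0.4725 -0.1018  0.16  ] [0.023 0.016 0.02 ]
  z 0.15 5 [ 0.3815 -0.0925  0.1509] [0.01  0.008 0.002]
  z 0.17 141 [ 0.4724 -0.1018  0.18  ] [0.022 0.013 0.019]
  z 0.19 160 [ 0.4716 -0.1006  0.1991] [0.024 0.019 0.019]
  z 0.2 76 [ 0.4711 -0.0993  0.2033] [0.024 0.018 0.009]
scene blue 4395 min [ 0.657 -0.374  0.098] max [ 0.754 -0.228  0.144] mean [ 0.704 -0.33   0.132]
scene yel 358 min [ 0.451 -0.153  0.103] max [ 0.47  -0.14   0.167] mean [ 0.462 -0.149  0.14 ]
scene green 2314 min [0.547 0.15  0.008] max [0.692 0.255 0.064] mean [0.624 0.192 0.055]
  lid rect ((620.7178955078125, 209.62881469726562), (101.94084167480469, 152.4517059326172), 84.80525970458984) [0.05814271 0.06118119 0.06325095] [[540. 166.]
 [692. 152.]
 [701. 253.]
 [549. 2
[... 1075 characters left out ...]
459 -0.138  0.166] mean [ 0.451 -0.147  0.14 ]
side green 842 min [0.541 0.154 0.027] max [0.686 0.248 0.065] mean [0.61  0.2   0.059]
  lid rect ((615.129150390625, 204.61495971679688), (96.43950653076172, 152.37762451171875), 86.2130126953125) [0.05876294 0.06194515 0.06434894] [[536. 162.]
 [688. 151.]
 [694. 248.]
 [542. 258.]]
  stand 905 ((552.32275390625, -167.42910766601562), (151.55226135253906, 382.5855407714844), 51.44984817504883) [[355.0, -107.0], [655.0, -346.0], [749.0, -227.0], [450.0, 11.0]]
side blk 56 min [ 0.577 -0.051  0.012] max [0.744 0.086 0.02 ] mean [ 0.618 -0.022  0.015]
side tape 428 min [ 0.564 -0.167  0.008] max [ 0.631 -0.107  0.035] mean [ 0.596 -0.145  0.027]
```

Run:
```python
from h import *
from scipy.optimize import least_squares
C={}
for n in ["scene","side"]:
    c=np.load(n+".npy",allow_pickle=True).item(); W=cloud(c); C[n]=(c,W)
def fit(nm,r,ctr,hm,z0,z1):
    for n,(c,W) in C.items():
        hsv=cv2.cvtColor(c["pixels"],cv2.COLOR_RGB2HSV).astype(int)
        P=W[hm(hsv)&(np.linalg.norm(W[...,:2]-ctr,axis=-1)<.03)&(W[...,2]>z0)&(W[...,2]<z1)]
        if len(P)<8: print(nm,n,len(P)); continue
        s=least_squares(lambda p:np.linalg.norm(P[:,:2]-p,axis=1)-r,ctr,loss="soft_l1",f_scale=.002); print(nm,n,len(P),s.x.round(4),P[:,2].max().round(3))
fit("red",.0145,[.468,-.09],lambda h:((h[...,0]<8)|(h[...,0]>170))&(h[...,1]>120),.13,.198)
fit("yel",.013,[.458,-.14],lambda h:(h[...,0]>15)&(h[...,0]<32)&(h[...,1]>140),.10,.162)
fit("blu",.011,[.478,-.041],lambda h:(h[...,0]>100)&(h[...,0]<130)&(h[...,1]>70),.09,.14)
fit("etape",.0265,[.60,-.01],lambda h:(h[...,2]<70),.003,.015)
for n,(c,W) in C.items():
    x,y,z=[W[...,i] for i in range(3)]
    P=W[(abs(z-.075)<.003)&(abs(x-.47)<.06)&(abs(y+.09)<.1)]
    r=cv2.minAreaRect((P[:,:2]*1000).astype(np.float32)); print(n,"stand",len(P),r)
    P=W[(z>.008)&(z<.022)&(abs(x-.6)<.05)&(abs(y+.02)<.06)&(c["pixels"].max(-1)<90)]; print(n,"etape",len(P),P.min(0),P.max(0),P.mean(0))
```

```text
red scene 434 [ 0.4679 -0.0899] 0.198
red side 318 [ 0.4687 -0.0896] 0.198
yel scene 380 [ 0.4576 -0.1387] 0.162
yel side 254 [ 0.4582 -0.1382] 0.162
blu scene 134 [ 0.4789 -0.0406] 0.14
blu side 48 [ 0.4798 -0.0416] 0.137
etape scene 1
etape side 10 [ 0.605 -0.027] 0.014
scene stand 1495 ((468.69207763671875, -90.98601531982422), (157.5854949951172, 57.57210922241211), 77.09819793701172)
scene etape 246 [ 0.57781982 -0.05316424  0.00803514] [ 0.64202756 -0.00245534  0.02089401] [ 0.60441388 -0.03688064  0.01577269]
side stand 861 ((467.62091064453125, -91.65831756591797), (160.7946014404297, 57.83156967163086), 77.94718170166016)
side etape 113 [ 0.5763856  -0.05296403  0.00821199] [ 0.62380071 -0.01241534  0.02065927] [ 0.59307617 -0.03966825  0.01470593]
```

{"api": "play_rows", "payload": {"rows": [{"dz":-0.75,"fingers":0},{"dz":-0.75},{"dx":-0.374,"dy":-0.861},{"dx":-0.374,"dy":-0.861},{"dx":-0.374,"dy":-0.861},{"dx":-0.374,"dy":-0.861},{"dx":-0.374,"dy":-0.861},{"dx":-0.374,"dy":-0.861},{"roll":1},{"roll":1},{"roll":1},{},{}], "grip_force": 60}}

```text
validation failed for argument at $.ro...
```

{"api": "play_rows", "payload": {"rows": [{"dx":0,"dy":0,"dz":-0.75,"roll":0,"fingers":0},{"dx":0,"dy":0,"dz":-0.75,"roll":0,"fingers":0},{"dx":-0.374,"dy":-0.861,"dz":0,"roll":0,"fingers":0},{"dx":-0.374,"dy":-0.861,"dz":0,"roll":0,"fingers":0},{"dx":-0.374,"dy":-0.861,"dz":0,"roll":0,"fingers":0},{"dx":-0.374,"dy":-0.861,"dz":0,"roll":0,"fingers":0},{"dx":-0.374,"dy":-0.861,"dz":0,"roll":0,"fingers":0},{"dx":-0.374,"dy":-0.861,"dz":0,"roll":0,"fingers":0},{"dx":0,"dy":0,"dz":0,"roll":1,"fingers":0},{"dx":0,"dy":0,"dz":0,"roll":1,"fingers":0},{"dx":0,"dy":0,"dz":0,"roll":1,"fingers":0},{"dx":0,"dy":0,"dz":0,"roll":0,"fingers":0}], "grip_force": 60}}

```text
time: 1.1
tool_pos: [0.4677, -0.0899, 0.2596]
tcp_rot: [-2.443, -1.974, 0.0]
wrist_force: [0.4, 0.7, -0.1]
width: 1.0
```

{"api": "play_rows", "payload": {"rows": [{"dx":0,"dy":0,"dz":0.6,"roll":0,"fingers":0},{"dx":0,"dy":0,"dz":0.6,"roll":0,"fingers":0},{"dx":0,"dy":0,"dz":0.6,"roll":0,"fingers":0},{"dx":0,"dy":0,"dz":0.6,"roll":0,"fingers":0},{"dx":0,"dy":0,"dz":0.5,"roll":0,"fingers":0},{"dx":0,"dy":0,"dz":0,"roll":0,"fingers":1},{"dx":0,"dy":0,"dz":0,"roll":0,"fingers":1},{"dx":0,"dy":0,"dz":0,"roll":0,"fingers":1},{"dx":0,"dy":0,"dz":0,"roll":0,"fingers":1},{"dx":0,"dy":0,"dz":0,"roll":0,"fingers":1},{"dx":0,"dy":0,"dz":0,"roll":0,"fingers":1},{"dx":0,"dy":0,"dz":0,"roll":0,"fingers":1},{"dx":0,"dy":0,"dz":0,"roll":0,"fingers":1}], "grip_force": 60}}

```text
time: 2.18
tool_pos: [0.4698, -0.0901, 0.146]
tcp_rot: [2.439, 1.975, 0.003]
wrist_force: [0.6, 0.7, 5.7]
width: 0.315
```

{"api": "play_rows", "payload": {"rows": [{"dx":0,"dy":0,"dz":-0.4,"roll":0,"fingers":1},{"dx":0,"dy":0,"dz":-0.5,"roll":0,"fingers":1},{"dx":0,"dy":0,"dz":-0.5,"roll":0,"fingers":1},{"dx":0,"dy":0,"dz":-0.5,"roll":0,"fingers":1},{"dx":0,"dy":0,"dz":-0.5,"roll":0,"fingers":1},{"dx":0,"dy":0,"dz":-0.5,"roll":0,"fingers":1},{"dx":0,"dy":0,"dz":-0.4,"roll":0,"fingers":1},{"dx":0,"dy":0,"dz":0,"roll":0,"fingers":1},{"dx":0,"dy":0,"dz":0,"roll":0,"fingers":1}], "grip_force": 60}}

```text
time: 2.93
tool_pos: [0.4689, -0.0899, 0.2767]
tcp_rot: [2.44, 1.976, 0.002]
wrist_force: [-0.3, 1.1, -1.4]
width: 0.312
```

Run:
```python
from h import *
a=vision.read_camera("scene");b=vision.read_camera("wrist")
np.save("a1.npy",a,allow_pickle=True);np.save("b1.npy",b,allow_pickle=True)
im=np.hstack([a["pixels"],b["pixels"]]); im=cv2.resize(im,(800,300),interpolation=cv2.INTER_AREA)
cv2.imwrite("pics/lift.png",im[...,::-1]); print(bot.read_state()["tool_pos"])
W=cloud(a);h=cv2.cvtColor(a["pixels"],cv2.COLOR_RGB2HSV).astype(int)
m=(np.linalg.norm(W[...,:2]-[.468,-.09],axis=-1)<.03)&(W[...,2]>.08)&(W[...,2]<.3)
P=W[m]
for z in np.arange(.08,.3,.02):
    q=P[(P[:,2]>z)&(P[:,2]<z+.02)]
    if len(q): print(z.round(2),len(q),q.mean(0).round(3))
```

```text
[ 0.46756655 -0.08956978  0.27442895]
0.12 3 [ 0.467 -0.094  0.139]
0.14 38 [ 0.469 -0.093  0.15 ]
0.16 37 [ 0.469 -0.093  0.17 ]
0.18 39 [ 0.469 -0.093  0.19 ]
0.2 39 [ 0.469 -0.093  0.21 ]
0.22 36 [ 0.47  -0.093  0.228]
0.24 148 [ 0.471 -0.098  0.251]
0.26 146 [ 0.471 -0.1    0.271]
0.28 227 [ 0.472 -0.101  0.29 ]
```

View pics/lift.png

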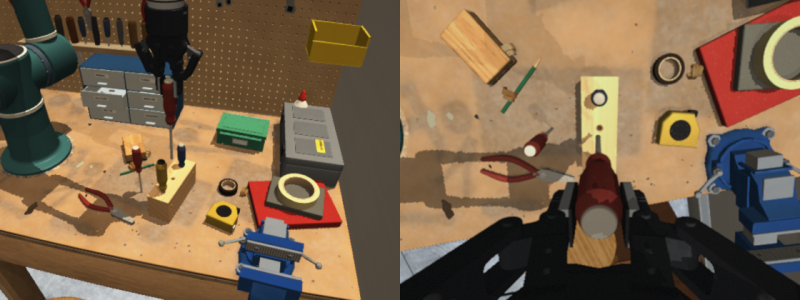

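Run:
```python
from h import *
S=set()
for n in ["scene","side"]:
    W=cloud(np.load(n+".npy",allow_pickle=True).item())
    P=W[(W[...,2]>.006)&(W[...,2]<.15)&(W[...,0]>.3)&(W[...,0]<.72)&(W[...,1]>-.2)&(W[...,1]<.3)]
    for k,c in zip(*np.unique((P[:,:2]//.02).astype(int),axis=0,return_counts=True)):
        if c>2:S.add(tuple(k))
print("cols x .30 ->.70; rows y down")
for j in range(14,-11,-1): print(f"{j*.02:5.2f}","".join("#" if (i,j) in S else "." for i in range(15,36)))
```

```text
cols x .30 ->.70; rows y down
 0.28 ...##................
 0.26 ...##.......#####....
 0.24 ...##.......#########
 0.22 #####.......########.
 0.20 #####......#########.
 0.18 ...........#########.
 0.16 ...........#########.
 0.14 ............########.
 0.12 #....................
 0.10 #....................
 0.08 ##...................
 0.06 ###..................
 0.04 ###..................
 0.02 ####.................
 0.00 #.##..............###
-0.02 ##.....###....#######
-0.04 ##.....####..########
-0.06 .......####...#######
-0.08 .......####.......###
-0.10 ...##.#####.......###
-0.12 ......####...########
-0.14 #.....####...####..##
-0.16 ##....####...########
-0.18 ####..####....#######
-0.20 .####............####
```

{"api": "play_rows", "payload": {"rows": [{"dx":0,"dy":0,"dz":-0.6,"roll":0,"fingers":1},{"dx":0,"dy":0,"dz":-0.6,"roll":0,"fingers":1},{"dx":0.75,"dy":-0.155,"dz":0,"roll":0,"fingers":1},{"dx":0.75,"dy":-0.155,"dz":0,"roll":0,"fingers":1},{"dx":0.75,"dy":-0.155,"dz":0,"roll":0,"fingers":1},{"dx":0.75,"dy":-0.155,"dz":0,"roll":0,"fingers":1},{"dx":0.75,"dy":-0.155,"dz":0,"roll":0,"fingers":1},{"dx":0.75,"dy":-0.155,"dz":0,"roll":0,"fingers":1},{"dx":0.75,"dy":-0.155,"dz":0,"roll":0,"fingers":1},{"dx":0.75,"dy":-0.155,"dz":0,"roll":0,"fingers":1},{"dx":0.75,"dy":-0.155,"dz":0,"roll":0,"fingers":1},{"dx":0.75,"dy":-0.155,"dz":0,"roll":0,"fingers":1},{"dx":0,"dy":0,"dz":0.6,"roll":-1,"fingers":1},{"dx":0,"dy":0,"dz":0.7,"roll":-1,"fingers":1},{"dx":0,"dy":0,"dz":0.7,"roll":-1,"fingers":1},{"dx":0,"dy":0,"dz":0.7,"roll":0,"fingers":1},{"dx":0,"dy":0,"dz":0.7,"roll":0,"fingers":1},{"dx":0,"dy":0,"dz":0.6,"roll":0,"fingers":1},{"dx":0,"dy":0,"dz":0,"roll":0,"fingers":1},{"dx":0,"dy":0,"dz":0,"roll":0,"fingers":1}], "grip_force": 60}}

```text
time: 4.7
tool_pos: [0.4677, 0.2156, 0.1609]
tcp_rot: [-2.22, -2.22, 0.01]
wrist_force: [-0.3, 0.0, 0.2]
width: 0.313
```

{"api": "play_rows", "payload": {"rows": [{"dx":0,"dy":0,"dz":0.3,"roll":0,"fingers":1},{"dx":0,"dy":0,"dz":0.2,"roll":0,"fingers":1},{"dx":0,"dy":0,"dz":0.1,"roll":0,"fingers":1},{"dx":0,"dy":0,"dz":0,"roll":0,"fingers":1}], "grip_force": 25}}

```text
time: 5.03
tool_pos: [0.4697, 0.2164, 0.1393]
tcp_rot: [-2.221, -2.221, 0.001]
wrist_force: [-0.0, -0.5, -1.2]
width: 0.314
```

{"api": "play_rows", "payload": {"rows": [{"dx":0,"dy":0,"dz":0.1,"roll":0,"fingers":1},{"dx":-0.2,"dy":0,"dz":0.02,"roll":0,"fingers":1},{"dx":-0.2,"dy":0,"dz":0.04,"roll":0,"fingers":1},{"dx":-0.2,"dy":0,"dz":0.06,"roll":0,"fingers":1},{"dx":0,"dy":0,"dz":0,"roll":0,"fingers":1}], "grip_force": 20}}

```text
time: 5.45
tool_pos: [0.4735, 0.1933, 0.136]
tcp_rot: [2.22, 2.218, 0.012]
wrist_force: [-2.1, -0.1, 14.6]
width: 0.312
```

```bash
cat > drv.py <<'E'
from h import *
def look(tag,R=.03):
    s=bot.read_state(); p=s["tool_pos"]; print(p.round(4),s["wrist_force"].round(1),round(s["time"],2))
    Q=[]
    for n in ["scene","side"]:
        c=vision.read_camera(n); save(c,f"{tag}_{n}.png"); W=cloud(c)
        h=cv2.cvtColor(c["pixels"],cv2.COLOR_RGB2HSV).astype(int)
        m=(abs(W[...,0]-p[0])<R)&(W[...,2]>.004)&(W[...,2]<p[2]-.012)&(abs(W[...,1]-p[1])<.2)
        P=W[m]
        print(n,len(P))
        for z in np.arange(.004,.15,.015):
            q=P[(P[:,2]>=z)&(P[:,2]<z+.015)]
            if len(q)>3: print(" ",z.round(3),len(q),q.mean(0).round(3))
E
python3 -c "from drv import *; look('p1')"
```

```text
[0.4735 0.1933 0.136 ] [-2.1 -0.1 14.6] 5.45
scene 759
  0.004 77 [0.476 0.35  0.012]
  0.019 102 [0.477 0.355 0.026]
  0.034 101 [0.479 0.35  0.041]
  0.049 107 [0.479 0.354 0.056]
  0.064 87 [0.483 0.349 0.071]
  0.079 79 [0.484 0.341 0.086]
  0.094 92 [0.484 0.325 0.102]
  0.109 114 [0.476 0.295 0.115]
side 888
  0.004 65 [0.475 0.356 0.012]
  0.019 105 [0.474 0.357 0.026]
  0.034 111 [0.475 0.355 0.041]
  0.049 114 [0.475 0.357 0.057]
  0.064 109 [0.474 0.356 0.072]
  0.079 104 [0.474 0.361 0.087]
  0.094 131 [0.474 0.342 0.102]
  0.109 149 [0.473 0.32  0.116]
```

Run:
```python
import cv2,numpy as np
a=cv2.imread('pics/p1_scene.png')[60:260,120:420];b=cv2.imread('pics/p1_side.png')[60:260,150:450]
cv2.imwrite('pics/p1c.png',cv2.resize(np.hstack([a,b]),(800,267),interpolation=cv2.INTER_CUBIC))
```

```text
(no output)
```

View pics/p1c.png

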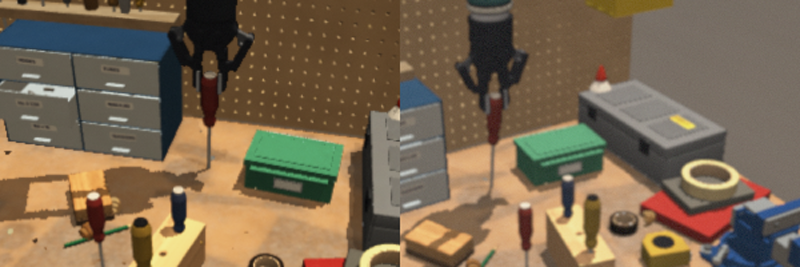

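```bash
sed -i 's/abs(W\[...,1\]-p\[1\])<.2)/(W[...,1]>p[1]-.05)\&(W[...,1]<p[1]+.07+max(0,.135-p[2])*1.0))/; s/abs(W\[...,0\]-p\[0\])<R/abs(W[...,0]-p[0])<.022/' drv.py; python3 -c "from drv import *; look('p2')"
```

```text
[0.4735 0.1939 0.1361] [-1.9  0.5 14. ] 5.55
scene 166
  0.004 14 [0.471 0.214 0.011]
  0.019 13 [0.471 0.211 0.027]
  0.034 16 [0.471 0.208 0.042]
  0.049 14 [0.471 0.206 0.058]
  0.064 14 [0.471 0.205 0.071]
  0.079 15 [0.471 0.202 0.086]
  0.094 26 [0.473 0.193 0.104]
  0.109 53 [0.474 0.193 0.115]
side 149
  0.004 12 [0.469 0.212 0.01 ]
  0.019 13 [0.469 0.211 0.027]
  0.034 13 [0.47  0.21  0.041]
  0.049 17 [0.469 0.208 0.056]
  0.064 12 [0.47  0.206 0.071]
  0.079 9 [0.47  0.203 0.086]
  0.094 24 [0.468 0.196 0.103]
  0.109 49 [0.468 0.195 0.115]
```

{"api": "play_rows", "payload": {"rows": [{"dx":-0.38,"dy":0,"dz":0.04,"roll":0,"fingers":1},{"dx":-0.38,"dy":0,"dz":0.11,"roll":0,"fingers":1},{"dx":-0.45,"dy":0,"dz":0.18,"roll":0,"fingers":1},{"dx":-0.45,"dy":0,"dz":0.26,"roll":0,"fingers":1},{"dx":0,"dy":0,"dz":0,"roll":0,"fingers":1}], "grip_force": 20}}

```text
time: 6.07
tool_pos: [0.4735, 0.1226, 0.1109]
tcp_rot: [2.217, 2.216, 0.004]
wrist_force: [-0.6, -7.1, 15.4]
width: 0.314
```

```bash
python3 -c "from drv import *; look('p3')"
```

```text
[0.4735 0.1226 0.1109] [-0.6 -7.1 15.4] 6.07
scene 79
  0.004 7 [0.471 0.207 0.01 ]
  0.019 8 [0.472 0.197 0.026]
  0.034 10 [0.472 0.188 0.041]
  0.049 10 [0.472 0.178 0.058]
  0.064 5 [0.472 0.17  0.07 ]
  0.079 23 [0.474 0.151 0.09 ]
  0.094 16 [0.476 0.152 0.096]
side 88
  0.004 11 [0.468 0.208 0.012]
  0.019 10 [0.469 0.2   0.026]
  0.034 11 [0.469 0.189 0.042]
  0.049 9 [0.469 0.181 0.056]
  0.064 12 [0.47  0.174 0.07 ]
  0.079 23 [0.468 0.154 0.09 ]
  0.094 12 [0.466 0.153 0.097]
```

{"api": "play_rows", "payload": {"rows": [{"dx":-0.42,"dy":0,"dz":0.3,"roll":0,"fingers":1},{"dx":-0.36,"dy":0,"dz":0.37,"roll":0,"fingers":1},{"dx":-0.3,"dy":0,"dz":0.4,"roll":0,"fingers":1},{"dx":-0.24,"dy":0,"dz":0.43,"roll":0,"fingers":1},{"dx":0,"dy":0,"dz":0,"roll":0,"fingers":1}], "grip_force": 20}}

```text
time: 6.58
tool_pos: [0.4699, 0.072, 0.0466]
tcp_rot: [-2.224, -2.219, 0.001]
wrist_force: [-2.3, 1.0, 1.7]
width: 0.315
```

```bash
python3 -c "from drv import *; look('p4')"
```

```text
[0.4699 0.072  0.0466] [-2.3  1.   1.7] 6.58
scene 3
side 27
  0.004 17 [0.468 0.202 0.011]
  0.019 9 [0.467 0.188 0.026]
```

{"api": "play_rows", "payload": {"rows": [{"dx":-0.16,"dy":0,"dz":0.35,"roll":0,"fingers":1},{"dx":-0.1,"dy":0,"dz":0.35,"roll":0,"fingers":1},{"dx":-0.05,"dy":0,"dz":0.25,"roll":0,"fingers":1},{"dx":0,"dy":0,"dz":0,"roll":0,"fingers":1},{"dx":0,"dy":0,"dz":0,"roll":0,"fingers":1}], "grip_force": 20}}

```text
time: 7.1
tool_pos: [0.47, 0.0616, 0.0096]
tcp_rot: [-2.221, -2.221, -0.0]
wrist_force: [-0.4, 1.5, 1.4]
width: 0.312
```

Run:
```python
from h import *
s=bot.read_state(); print(s["tool_pos"],s["wrist_force"])
ims=[]
for n,(r,c0) in {"scene":(90,120),"side":(90,150)}.items():
    c=vision.read_camera(n); ims.append(c["pixels"][r:r+200,c0:c0+300]); W=cloud(c)
    m=(abs(W[...,0]-.47)<.015)&(W[...,1]>.1)&(W[...,1]<.24)&(W[...,2]>.003)&(W[...,2]<.06); P=W[m]
    for y in np.arange(.1,.24,.02):
        q=P[(P[:,1]>=y)&(P[:,1]<y+.02)]
        if len(q): print(n,y.round(2),len(q),q.mean(0).round(3))
cv2.imwrite("pics/flat.png",cv2.resize(np.hstack(ims),(800,267),interpolation=cv2.INTER_CUBIC)[...,::-1])
```

```text
[0.46999074 0.06164461 0.00963954] [-0.40021401  1.52029005  1.42715959]
scene 0.1 6 [0.467 0.105 0.053]
scene 0.12 4 [0.463 0.127 0.041]
scene 0.18 3 [0.473 0.193 0.016]
scene 0.2 6 [0.472 0.21  0.011]
scene 0.22 5 [0.473 0.227 0.006]
side 0.1 12 [0.458 0.107 0.043]
side 0.12 17 [0.46  0.128 0.035]
side 0.14 5 [0.467 0.156 0.027]
side 0.16 10 [0.467 0.171 0.023]
side 0.18 9 [0.467 0.188 0.017]
side 0.2 12 [0.468 0.21  0.011]
side 0.22 6 [0.468 0.229 0.007]
```

View pics/flat.png

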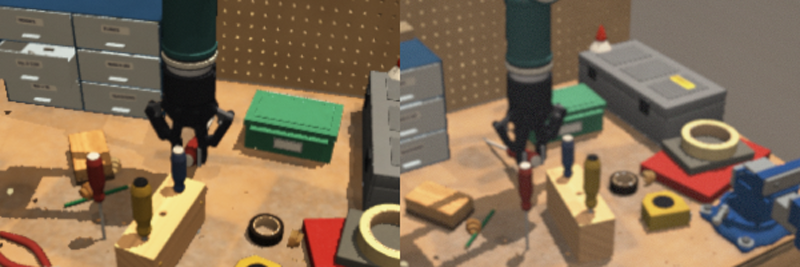

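{"api": "play_rows", "payload": {"rows": [{"dx":0,"dy":0,"dz":0.1,"roll":0,"fingers":1},{"dx":0,"dy":0,"dz":0,"roll":0,"fingers":0.6},{"dx":0,"dy":0,"dz":0,"roll":0,"fingers":0.5},{"dx":0,"dy":0,"dz":0,"roll":0,"fingers":0},{"dx":0,"dy":0,"dz":0,"roll":0,"fingers":0},{"dx":0,"dy":0,"dz":0,"roll":0,"fingers":0},{"dx":0,"dy":0,"dz":-0.7,"roll":0,"fingers":0},{"dx":0,"dy":0,"dz":-0.7,"roll":0,"fingers":0},{"dx":0,"dy":0,"dz":-0.7,"roll":0,"fingers":0},{"dx":0,"dy":0,"dz":-0.7,"roll":0,"fingers":0},{"dx":0,"dy":0,"dz":-0.7,"roll":0,"fingers":0},{"dx":0,"dy":0,"dz":-0.7,"roll":0,"fingers":0},{"dx":0,"dy":0,"dz":0,"roll":0,"fingers":0}], "grip_force": 20}}

```text
time: 8.28
tool_pos: [0.4745, 0.0613, 0.1803]
tcp_rot: [2.216, 2.216, 0.014]
wrist_force: [0.9, -0.2, 1.0]
width: 1.0
```

Run:
```python
from h import *
s=bot.read_state(); print(s["tool_pos"],s["wrist_force"])
c=vision.read_camera("wrist"); save(c,"w1.png"); np.save("w1.npy",c,allow_pickle=True)
W=cloud(c);h=cv2.cvtColor(c["pixels"],cv2.COLOR_RGB2HSV).astype(int)
m=((h[...,0]<8)|(h[...,0]>170))&(h[...,1]>130)&(W[...,2]>.004)&(W[...,2]<.05)&(W[...,0]>.4)&(W[...,1]>-.05)&(W[...,1]<.25)
P=W[m]; print(len(P),P.min(0),P.max(0),P.mean(0)); print(cv2.fitLine(P[:,:2].astype(np.float32),cv2.DIST_HUBER,0,.01,.01).ravel())
m=(W[...,2]>.003)&(W[...,2]<.05)&(abs(W[...,0]-.47)<.05)&(W[...,1]>0.0)&(W[...,1]<.27); P=W[m]
for y in np.arange(0,.27,.02):
    q=P[(P[:,1]>=y)&(P[:,1]<y+.02)]
    if len(q): print(y.round(2),len(q),q.mean(0).round(4),q[:,2].max().round(4))
```

```text
[0.47448671 0.06129187 0.18027681] [ 0.89946448 -0.19857572  1.02706625]
6355 [ 0.45637548 -0.04997154  0.00402558] [0.77994162 0.13846892 0.03219933] [0.61461059 0.02782049 0.02172948]
[ 0.91908956 -0.39404878  0.63105094  0.01571161]
0.02 44 [0.4696 0.0386 0.026 ] 0.0286
0.04 484 [0.4696 0.0509 0.0275] 0.0322
0.06 572 [0.4702 0.0701 0.0267] 0.0314
0.08 596 [0.4706 0.0903 0.0252] 0.03
0.1 490 [0.4707 0.1093 0.0219] 0.0283
0.12 433 [0.4711 0.1295 0.0197] 0.024
0.14 142 [0.4718 0.1503 0.0123] 0.0149
0.16 160 [0.472  0.1701 0.0109] 0.0133
0.18 150 [0.4724 0.1898 0.0096] 0.0118
0.2 167 [0.4731 0.21   0.0082] 0.0114
0.22 92 [0.4733 0.2253 0.0071] 0.0093
```

View pics/w1.png

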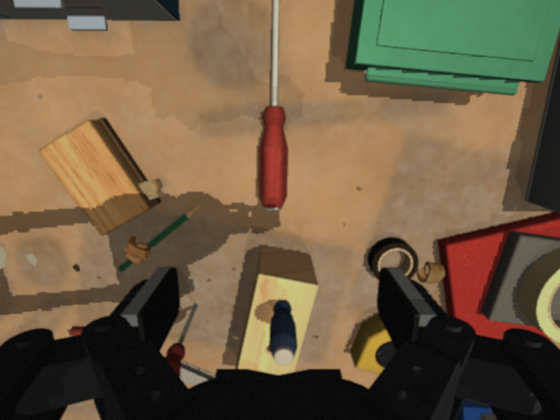

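Run:
```python
from h import *
W=cloud(np.load("w1.npy",allow_pickle=True).item())
x,y,z=[W[...,i] for i in range(3)]
for z0,z1 in((.044,.055),(.056,.07)):
    P=W[(z>z0)&(z<z1)&(x>.53)&(x<.72)&(y>.1)&(y<.28)]
    print(z0,len(P),P.min(0).round(3),P.max(0).round(3),np.median(P[:,2]))
    e=[]
    for a in np.arange(.55,.69,.01):
        q=P[(P[:,0]>=a)&(P[:,0]<a+.01)]
        if len(q)>3: e.append([a+.005,np.percentile(q[:,1],2),np.median(q[:,2])])
    e=np.array(e).round(4); print(e.tolist()); print(np.polyfit(e[1:-1,0],e[1:-1,1],1))
print(bot.read_state()["tool_pos"])
```

```text
0.044 2485 [0.537 0.147 0.047] [0.692 0.218 0.055] 0.051450607601774175
[[0.555, 0.1581, 0.0512], [0.565, 0.1573, 0.0515], [0.575, 0.1564, 0.0514], [0.585, 0.1557, 0.0514], [0.595, 0.1545, 0.0515], [0.605, 0.1533, 0.0513], [0.615, 0.1525, 0.0515], [0.625, 0.1517, 0.0515], [0.635, 0.1508, 0.0515], [0.645, 0.1499, 0.0515], [0.655, 0.1491, 0.0515], [0.665, 0.1483, 0.0515], [0.675, 0.1475, 0.0514], [0.685, 0.157, 0.052]]
[-0.09027972  0.20822343]
0.056 14464 [0.537 0.157 0.056] [0.697 0.216 0.066] 0.06229644866929536
[[0.555, 0.17, 0.0618], [0.565, 0.1691, 0.0624], [0.575, 0.1679, 0.0624], [0.585, 0.1671, 0.0625], [0.595, 0.1662, 0.0626], [0.605, 0.1654, 0.0625], [0.615, 0.1645, 0.0626], [0.625, 0.1635, 0.0626], [0.635, 0.1625, 0.0626], [0.645, 0.1617, 0.0626], [0.655, 0.1609, 0.0626], [0.665, 0.1597, 0.0626], [0.675, 0.1593, 0.0626], [0.685, 0.158, 0.0614]]
[-0.08993007  0.21973998]
[0.47313706 0.06116811 0.17760928]
```

{"api": "play_rows", "payload": {"rows": [{"dx":0.3,"dy":0,"dz":0.6,"roll":0,"fingers":0},{"dx":0.27,"dy":0,"dz":0.7,"roll":0,"fingers":0},{"dx":0,"dy":0,"dz":0.7,"roll":0,"fingers":0},{"dx":0,"dy":0,"dz":0.7,"roll":0,"fingers":0},{"dx":0,"dy":0,"dz":0.7,"roll":0,"fingers":0},{"dx":0,"dy":0,"dz":0.6,"roll":0,"fingers":0},{"dx":0,"dy":0,"dz":0.25,"roll":0,"fingers":0},{"dx":0,"dy":0,"dz":0,"roll":0,"fingers":0}], "grip_force": 20}}

```text
time: 9.0
tool_pos: [0.466, 0.0832, -0.0002]
tcp_rot: [-2.218, -2.218, 0.01]
wrist_force: [-0.9, 0.0, -0.5]
width: 1.0
```

{"api": "play_rows", "payload": {"rows": [{"dx":0,"dy":0.03,"dz":-0.05,"roll":0,"fingers":0},{"dx":0,"dy":0,"dz":0,"roll":0,"fingers":1},{"dx":0,"dy":0,"dz":0,"roll":0,"fingers":1},{"dx":0,"dy":0,"dz":0,"roll":0,"fingers":1},{"dx":0,"dy":0,"dz":0,"roll":0,"fingers":1},{"dx":0,"dy":0,"dz":0,"roll":0,"fingers":1},{"dx":0,"dy":0,"dz":0,"roll":0,"fingers":1},{"dx":0,"dy":0,"dz":0,"roll":0,"fingers":1}], "grip_force": 110}}

```text
time: 9.67
tool_pos: [0.4714, 0.0838, 0.0057]
tcp_rot: [2.221, 2.221, 0.0]
wrist_force: [0.4, 0.8, -0.0]
width: 0.01
```

Run:
```python
from h import *
ims=[]
for n,(r,c0) in {"scene":(90,120),"side":(90,150)}.items():
    c=vision.read_camera(n); ims.append(c["pixels"][r:r+200,c0:c0+300])
cv2.imwrite("pics/miss.png",cv2.resize(np.hstack(ims),(800,267),interpolation=cv2.INTER_CUBIC)[...,::-1]); print(bot.read_state()["tool_pos"])
```

```text
[0.47125063 0.0837603  0.00551714]
```

View pics/miss.png

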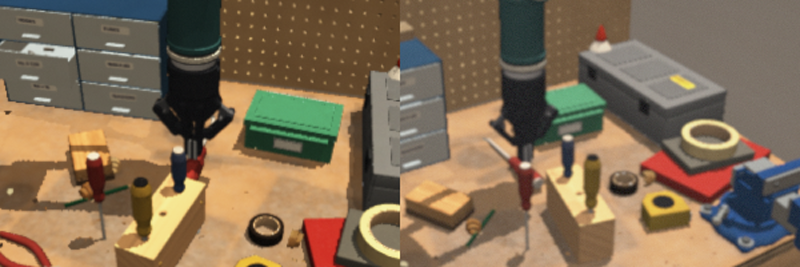

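{"api": "play_rows", "payload": {"rows": [{"dx":0,"dy":0,"dz":-0.2,"roll":0,"fingers":1},{"dx":0,"dy":0,"dz":-0.4,"roll":0,"fingers":1},{"dx":0,"dy":0,"dz":-0.7,"roll":0,"fingers":1},{"dx":0,"dy":0,"dz":-0.7,"roll":0,"fingers":1},{"dx":0,"dy":0,"dz":-0.7,"roll":0,"fingers":1},{"dx":0,"dy":0,"dz":-0.7,"roll":0,"fingers":1},{"dx":0,"dy":0,"dz":-0.7,"roll":0,"fingers":0},{"dx":0,"dy":0,"dz":0,"roll":0,"fingers":0}], "grip_force": 110}}

```text
time: 10.43
tool_pos: [0.4757, 0.0843, 0.1768]
tcp_rot: [2.216, 2.216, 0.014]
wrist_force: [1.0, 0.2, -0.1]
width: 0.276
```

Run:
```python
from h import *
print(bot.read_state()["tool_pos"])
c=vision.read_camera("wrist"); save(c,"w2.png"); np.save("w2.npy",c,allow_pickle=True)
W=cloud(c)
m=(W[...,2]>.003)&(W[...,2]<.05)&(abs(W[...,0]-.48)<.05)&(W[...,1]>0.0)&(W[...,1]<.3); P=W[m]
for y in np.arange(0,.3,.02):
    q=P[(P[:,1]>=y)&(P[:,1]<y+.02)]
    if len(q): print(y.round(2),len(q),q.mean(0).round(4),q[:,2].max().round(4),np.ptp(q[:,0]).round(3))
```

```text
[0.47572925 0.08434053 0.17680235]
0.02 43 [0.4697 0.0385 0.0259] 0.0297 0.019
0.04 461 [0.4695 0.0511 0.0276] 0.0329 0.029
0.06 556 [0.4703 0.0701 0.0266] 0.0318 0.028
0.08 560 [0.4704 0.0901 0.0252] 0.0297 0.027
0.1 491 [0.4707 0.1092 0.022 ] 0.0279 0.027
0.12 424 [0.4712 0.1298 0.0197] 0.0249 0.022
0.14 132 [0.4717 0.1501 0.0125] 0.0145 0.005
0.16 149 [0.4721 0.1706 0.0109] 0.0138 0.006
0.18 155 [0.4723 0.1901 0.0096] 0.0126 0.006
0.2 151 [0.4729 0.2101 0.0083] 0.011 0.007
0.22 158 [0.4733 0.2295 0.0068] 0.0099 0.008
0.24 52 [0.4707 0.2462 0.0035] 0.0048 0.025
```

View pics/w2.png

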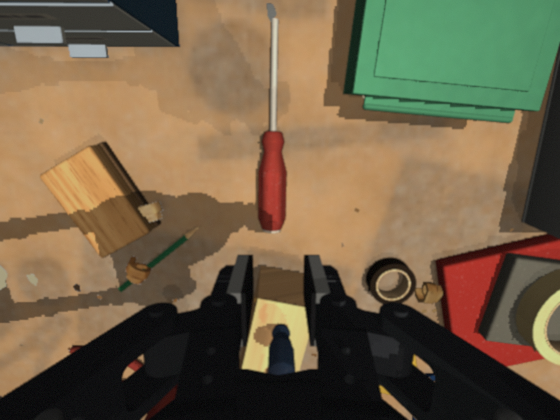

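Run:
```python
from h import *
s=bot.read_state();print(s["tool_pos"],s["width"])
for tag,cs,p in (("init",[np.load(n+".npy",allow_pickle=True).item() for n in("scene","side")],[.6743,0,.1987]),("now",[vision.read_camera(n) for n in("scene","side")],s["tool_pos"])):
    for c in cs:
        W=cloud(c); d=W-np.array(p); m=(abs(d[...,0])<.07)&(abs(d[...,1])<.025)&(abs(d[...,2])<.08)&(c["pixels"].max(-1)<110)
        P=W[m]
        if len(P): print(tag,len(P),np.sort(P[:,2])[:12].round(4)-np.round(p[2],4), P[np.argmin(P[:,2])].round(3))
```

```text
[0.47437952 0.0841749  0.17414555] 0.35805157007555255
init 325 [0.0445 0.0452 0.0452 0.0453 0.0454 0.0457 0.0463 0.0465 0.0467 0.047
 0.0477 0.0482] [0.717 0.001 0.243]
init 292 [0.0434 0.0438 0.0446 0.0446 0.0447 0.0449 0.0453 0.0454 0.0456 0.0458
 0.0464 0.0467] [ 0.72  -0.005  0.242]
now 422 [0.0324 0.0324 0.0332 0.0332 0.0341 0.0341 0.0347 0.0347 0.0349 0.0349
 0.0349 0.0353] [0.495 0.076 0.206]
now 412 [0.0302 0.031  0.0313 0.0313 0.0321 0.0321 0.0322 0.0323 0.0324 0.0326
 0.0327 0.0331] [0.446 0.082 0.204]
```

{"api": "play_rows", "payload": {"rows": [{"dx":0,"dy":-0.05,"dz":0.6,"roll":0,"fingers":0.4},{"dx":0,"dy":0,"dz":0.8,"roll":0,"fingers":0.4},{"dx":0,"dy":0,"dz":0.8,"roll":0,"fingers":0.4},{"dx":0,"dy":0,"dz":0.8,"roll":0,"fingers":0.4},{"dx":0,"dy":0,"dz":0.7,"roll":0,"fingers":0.4},{"dx":0,"dy":0,"dz":0.6,"roll":0,"fingers":0.4},{"dx":0,"dy":0,"dz":0.3,"roll":0,"fingers":0.4},{"dx":0,"dy":0,"dz":0,"roll":0,"fingers":0.4}], "grip_force": 60}}

```text
time: 11.25
tool_pos: [0.4634, 0.083, -0.0196]
tcp_rot: [-2.217, -2.217, 0.014]
wrist_force: [-1.4, 0.1, -1.0]
width: 0.597
```

Run:
```python
from h import *
s=bot.read_state();print(s["tool_pos"],s["width"]);p=s["tool_pos"]
for n in("scene","side"):
    c=vision.read_camera(n);W=cloud(c); d=W-np.array(p)
    m=(abs(d[...,0])<.06)&(abs(d[...,0])>.018)&(abs(d[...,1])<.025)&(W[...,2]>.004)&(W[...,2]<.1)
    P=W[m]
    if len(P): print(len(P),P[np.argsort(P[:,2])[:6]].round(4).tolist())
```

```text
[ 0.46342873  0.0830053  -0.01959905] 0.5967232584485623
732 [[0.4858, 0.0739, 0.0129], [0.4863, 0.082, 0.0148], [0.4858, 0.0741, 0.0156], [0.4858, 0.0638, 0.0156], [0.4963, 0.0759, 0.016], [0.4852, 0.0768, 0.0161]]
745 [[0.4922, 0.0848, 0.0175], [0.4922, 0.0896, 0.0177], [0.4343, 0.0816, 0.0192], [0.4322, 0.0775, 0.0194], [0.4359, 0.0746, 0.0198], [0.4901, 0.0765, 0.0199]]
```

{"api": "play_rows", "payload": {"rows": [{"dx":0,"dy":0,"dz":0.1,"roll":0,"fingers":0.4},{"dx":0,"dy":0,"dz":0.1,"roll":0,"fingers":0.4},{"dx":0,"dy":0,"dz":0,"roll":0,"fingers":0.4},{"dx":0,"dy":0,"dz":0,"roll":0,"fingers":1},{"dx":0,"dy":0,"dz":0,"roll":0,"fingers":1},{"dx":0,"dy":0,"dz":0,"roll":0,"fingers":1},{"dx":0,"dy":0,"dz":0,"roll":0,"fingers":1},{"dx":0,"dy":0,"dz":0,"roll":0,"fingers":1},{"dx":0,"dy":0,"dz":0,"roll":0,"fingers":1}], "grip_force": 110}}

```text
time: 12.1
tool_pos: [0.4699, 0.0838, -0.0215]
tcp_rot: [2.221, 2.221, 0.001]
wrist_force: [-1.4, -0.2, 5.3]
width: 0.295
```

{"api": "play_rows", "payload": {"rows": [{"dx":0,"dy":0,"dz":-0.3,"roll":0,"fingers":1},{"dx":0,"dy":0,"dz":-0.5,"roll":0,"fingers":1},{"dx":0,"dy":0,"dz":-0.5,"roll":0,"fingers":1},{"dx":0,"dy":0,"dz":-0.5,"roll":0,"fingers":1},{"dx":0,"dy":0,"dz":-0.2,"roll":0,"fingers":1},{"dx":0,"dy":0,"dz":0,"roll":0,"fingers":1},{"dx":0,"dy":0,"dz":0,"roll":0,"fingers":1},{"dx":0,"dy":0,"dz":0,"roll":0,"fingers":1}], "grip_force": 110}}

```text
time: 12.77
tool_pos: [0.4681, 0.0836, 0.0562]
tcp_rot: [-2.221, -2.221, 0.003]
wrist_force: [-1.3, -0.1, -1.2]
width: 0.292
```

```bash
cat > shaft.py <<'E'
from h import *
def shaft(yaw,off=0):
    s=bot.read_state();p=s["tool_pos"];print("tcp",p.round(4),s["wrist_force"].round(1),s["width"].round(3),round(s["time"],2))
    u=np.array([np.cos(yaw),np.sin(yaw)]); v=np.array([-u[1],u[0]]); v=-v
    for n in("scene","side"):
        c=vision.read_camera(n);W=cloud(c); d=W-np.array(p); a=d[...,:2]@u; b=d[...,:2]@v; z=d[...,2]
        m=(a>.07)&(a<.19)&(abs(b)<.015)&(z>0)&(z<.11)&(W[...,2]>.02)&(cv2.cvtColor(c["pixels"],cv2.COLOR_RGB2HSV)[...,1]<110)
        A=np.c_[a[m],b[m],z[m]]
        for k in np.arange(.06,.19,.015):
            q=A[(A[:,0]>=k)&(A[:,0]<k+.015)]
            if len(q)>2: print(n,len(q),np.median(q,axis=0).round(4),"end",q[:,0].max().round(4))
E
python3 -c "from shaft import *; shaft(np.pi/2)"
```

```text
Traceback (most recent call last):
  File "shaft.py", line 3, in shaft
    s=bot.read_state();p=s["tool_pos"];print("tcp",p.round(4),s["wrist_force"].round(1),s["width"].round(3),round(s["time"],2))
                                                                                        ^^^^^^^^^^^^^^^^
AttributeError: 'float' object has no attribute 'round'
```

```bash
sed -i 's/s\["width"\].round(3)/round(s["width"],3)/' shaft.py; python3 -c "from shaft import *; shaft(np.pi/2)"
```

```text
tcp [0.4681 0.0836 0.0562] [-1.3 -0.1 -1.2] 0.292 12.77
scene 7 [0.1266 0.005  0.0286] end 0.1332
scene 5 [0.1407 0.0066 0.0263] end 0.1473
side 3 [ 0.1102 -0.0018  0.0284] end 0.1135
side 7 [0.1292 0.0008 0.0284] end 0.1331
side 10 [0.1428 0.0011 0.0283] end 0.1492
side 3 [0.1529 0.0017 0.0265] end 0.1558
```

{"api": "play_rows", "payload": {"rows": [{"dx":0,"dy":0,"dz":-0.75,"roll":1,"fingers":1},{"dx":0,"dy":0,"dz":-0.75,"roll":0,"fingers":1},{"dx":-0.6,"dy":0.77,"dz":0,"roll":0,"fingers":1},{"dx":-0.6,"dy":0.77,"dz":0,"roll":0,"fingers":1},{"dx":-0.6,"dy":0.77,"dz":0,"roll":0,"fingers":1},{"dx":-0.6,"dy":0.77,"dz":0,"roll":0,"fingers":1},{"dx":0,"dy":0,"dz":0.7,"roll":0,"fingers":1},{"dx":0,"dy":0,"dz":0.7,"roll":0,"fingers":1},{"dx":0,"dy":0,"dz":0.7,"roll":0,"fingers":1},{"dx":0,"dy":0,"dz":0,"roll":0,"fingers":1},{"dx":0,"dy":0,"dz":0,"roll":0,"fingers":1},{"dx":0,"dy":0,"dz":0,"roll":0,"fingers":1}], "grip_force": 110}}

```text
time: 13.87
tool_pos: [0.5858, -0.0205, 0.0339]
tcp_rot: [2.297, 2.143, 0.0]
wrist_force: [-0.3, -0.2, -0.9]
width: 0.293
```

```bash
python3 -c "
from shaft import *; shaft(np.radians(84.8))
c=vision.read_camera('wrist');save(c,'w3.png');np.save('w3.npy',c,allow_pickle=True)
W=cloud(c);s=cv2.cvtColor(c['pixels'],cv2.COLOR_RGB2HSV)[...,1]
m=(abs(W[...,0]-.595)<.03)&(W[...,1]>.04)&(W[...,1]<.148)&(W[...,2]>.025)&(W[...,2]<.12)
P=W[m]
for y in np.arange(.03,.15,.015):
    q=P[(P[:,1]>=y)&(P[:,1]<y+.015)]
    if len(q)>2: print(y.round(3),len(q),np.median(q,axis=0).round(4),q[:,1].max().round(4))
"
```

```text
tcp [ 0.5858 -0.0205  0.0339] [-0.3 -0.2 -0.9] 0.293 13.87
side 3 [ 0.0809 -0.0024  0.0317] end 0.0832
side 8 [ 0.0996 -0.0025  0.0321] end 0.1049
side 9 [ 0.114  -0.0004  0.0305] end 0.1177
side 8 [ 0.127  -0.0004  0.029 ] end 0.1335
side 10 [0.1421 0.0003 0.0288] end 0.1493
side 4 [ 0.1529 -0.0011  0.027 ] end 0.1552
side 25 [ 0.1761 -0.0013  0.0163] end 0.1798
side 62 [0.1871 0.0002 0.0187] end 0.1897
0.03 203 [0.5925 0.0426 0.0696] 0.045
0.045 654 [0.5935 0.0527 0.069 ] 0.06
0.06 702 [0.5949 0.0675 0.068 ] 0.075
0.075 766 [0.5963 0.0825 0.0669] 0.09
0.09 49 [0.5965 0.0905 0.0659] 0.0914
```

{"api": "play_rows", "payload": {"rows": [{"dx":0,"dy":0,"dz":0.3,"roll":0,"fingers":1},{"dx":0,"dy":0,"dz":0.24,"roll":0,"fingers":1},{"dx":0,"dy":0,"dz":0,"roll":0,"fingers":1},{"dx":0,"dy":0,"dz":0,"roll":0,"fingers":1},{"dx":0.25,"dy":0,"dz":0,"roll":0,"fingers":1},{"dx":0.25,"dy":0,"dz":0,"roll":0,"fingers":1},{"dx":0.16,"dy":0,"dz":0,"roll":0,"fingers":1},{"dx":0,"dy":0,"dz":0,"roll":0,"fingers":1},{"dx":0,"dy":0,"dz":0,"roll":0,"fingers":1}], "grip_force": 110}}

```text
time: 14.77
tool_pos: [0.5876, 0.0066, 0.0121]
tcp_rot: [2.296, 2.144, 0.0]
wrist_force: [-0.3, -1.0, -1.0]
width: 0.292
```

{"api": "play_rows", "payload": {"rows": [{"dx":0,"dy":0,"dz":-0.1,"roll":0,"fingers":1},{"dx":0,"dy":0,"dz":-0.1,"roll":0,"fingers":1},{"dx":0,"dy":0,"dz":-0.1,"roll":0,"fingers":1},{"dx":0,"dy":0,"dz":-0.1,"roll":0,"fingers":1},{"dx":0,"dy":0,"dz":0,"roll":0,"fingers":1}], "grip_force": 110}}

```text
time: 15.18
tool_pos: [0.5878, 0.0053, 0.0289]
tcp_rot: [2.297, 2.142, 0.001]
wrist_force: [-0.8, -0.6, -2.1]
width: 0.292
```

```bash
cat > lid.py <<'E'
from h import *
H0=None
def lid(tag=None):
    # tin frame: hinge point from lip line; x_tin along u
    u=np.array([.0899,.996]); w=np.array([.996,-.0899])
    o=np.array([.60,.154])+u*.1075   # hinge line
    s=bot.read_state();p=s["tool_pos"];print("tcp",p.round(4),s["wrist_force"].round(1),round(s["width"],3),round(s["time"],2))
    t=p[:2]+.155*u-o; print("tip rel hinge x,z",(t@u).round(4),(p[2]+.0258-.058).round(4))
    for n in("scene","side"):
        c=vision.read_camera(n);W=cloud(c);h=cv2.cvtColor(c["pixels"],cv2.COLOR_RGB2HSV).astype(int)
        d=W[...,:2]-o; a=d@u;b=d@w;z=W[...,2]-.058
        m=(h[...,0]>60)&(h[...,0]<95)&(h[...,1]>80)&(abs(b)<.085)&(z>.012)&(z<.14)&(a>-.13)&(a<.08)
        A=np.c_[a[m],z[m]]
        if len(A)>5:
            r=np.linalg.norm(A,axis=1); k=r>.06; ang=np.pi-np.arctan2(A[k,1],A[k,0])
            print(n,len(A),"ang med",np.median(ang).round(3),"rmax",r.max().round(3),"top",A[np.argmax(A[:,1])].round(3))
        if tag: save(c,f"{tag}_{n}.png")
E
python3 -c "from lid import *; lid('l1')"
```

```text
tcp [0.5878 0.0053 0.0289] [-0.8 -0.6 -2.1] 0.292 15.18
tip rel hinge x,z -0.1017 -0.0033
side 18 ang med 0.159 rmax 0.1 top [-0.086  0.014]
```

{"api": "play_rows", "payload": {"rows": [{"dx":0.02,"dy":0,"dz":-0.19,"roll":0,"fingers":1},{"dx":0.02,"dy":0,"dz":-0.19,"roll":0,"fingers":1},{"dx":0.025,"dy":0,"dz":-0.225,"roll":0,"fingers":1},{"dx":0.025,"dy":0,"dz":-0.225,"roll":0,"fingers":1},{"dx":0.16,"dy":0,"dz":-0.205,"roll":0,"fingers":1},{"dx":0.16,"dy":0,"dz":-0.205,"roll":0,"fingers":1},{"dx":0.185,"dy":0,"dz":-0.16,"roll":0,"fingers":1},{"dx":0.185,"dy":0,"dz":-0.16,"roll":0,"fingers":1},{"dx":0,"dy":0,"dz":0,"roll":0,"fingers":1},{"dx":0,"dy":0,"dz":0,"roll":0,"fingers":1}], "grip_force": 110}}

```text
time: 16.12
tool_pos: [0.5901, 0.0381, 0.0909]
tcp_rot: [2.296, 2.143, 0.002]
wrist_force: [-0.3, -0.2, -1.9]
width: 0.292
```

```bash
python3 -c "from lid import *; lid('l2')
a=cv2.imread('pics/l2_scene.png')[60:260,220:520];b=cv2.imread('pics/l2_side.png')[60:260,150:450]
cv2.imwrite('pics/l2c.png',cv2.resize(np.hstack([a,b]),(800,267),interpolation=cv2.INTER_CUBIC))"
```

```text
tcp [0.5901 0.0381 0.0909] [-0.3 -0.2 -1.9] 0.292 16.12
tip rel hinge x,z -0.0689 0.0587
scene 148 ang med 0.722 rmax 0.11 top [-0.082  0.073]
side 241 ang med 0.717 rmax 0.113 top [-0.086  0.074]
```

View pics/l2c.png

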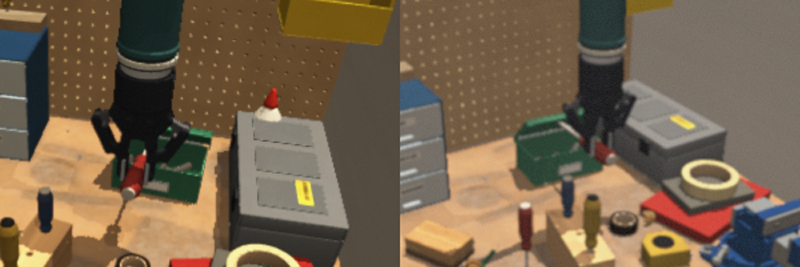

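{"api": "play_rows", "payload": {"rows": [{"dx":0.18,"dy":0,"dz":-0.13,"roll":0,"fingers":1},{"dx":0.18,"dy":0,"dz":-0.13,"roll":0,"fingers":1},{"dx":0.195,"dy":0,"dz":-0.095,"roll":0,"fingers":1},{"dx":0.195,"dy":0,"dz":-0.095,"roll":0,"fingers":1},{"dx":0.205,"dy":0,"dz":-0.065,"roll":0,"fingers":1},{"dx":0.205,"dy":0,"dz":-0.065,"roll":0,"fingers":1},{"dx":0.21,"dy":0,"dz":-0.035,"roll":0,"fingers":1},{"dx":0.21,"dy":0,"dz":-0.035,"roll":0,"fingers":1},{"dx":0.21,"dy":0,"dz":0,"roll":0,"fingers":1},{"dx":0.21,"dy":0,"dz":0,"roll":0,"fingers":1},{"dx":0.15,"dy":0,"dz":0.03,"roll":0,"fingers":1},{"dx":0.15,"dy":0,"dz":0.03,"roll":0,"fingers":1},{"dx":0,"dy":0,"dz":0,"roll":0,"fingers":1},{"dx":0,"dy":0,"dz":0,"roll":0,"fingers":1}], "grip_force": 110}}

```text
time: 17.38
tool_pos: [0.5953, 0.1292, 0.1133]
tcp_rot: [-2.296, -2.143, 0.001]
wrist_force: [0.1, 0.4, -0.3]
width: 0.295
```

```bash
python3 -c "from lid import *; lid('l3')"
```

```text
tcp [0.5953 0.1292 0.1133] [ 0.1  0.4 -0.3] 0.295 17.38
tip rel hinge x,z 0.0224 0.0811
scene 1222 ang med 1.862 rmax 0.188 top [-0.126  0.14 ]
side 991 ang med 1.859 rmax 0.161 top [0.013 0.109]
```

{"api": "play_rows", "payload": {"rows": [{"dx":-0.4,"dy":0,"dz":0,"roll":0,"fingers":1},{"dx":-0.8,"dy":0,"dz":0,"roll":0,"fingers":1},{"dx":-0.9,"dy":0,"dz":0,"roll":0,"fingers":1},{"dx":-0.9,"dy":0,"dz":0,"roll":0,"fingers":1},{"dx":0.42,"dy":-0.78,"dz":0,"roll":0,"fingers":1},{"dx":0.42,"dy":-0.78,"dz":0,"roll":0,"fingers":1},{"dx":0.42,"dy":-0.78,"dz":0,"roll":0,"fingers":1},{"dx":0.42,"dy":-0.78,"dz":0,"roll":0,"fingers":1},{"dx":0,"dy":0,"dz":0,"roll":-1,"fingers":1},{"dx":0,"dy":0,"dz":0.6,"roll":0,"fingers":1},{"dx":0,"dy":0,"dz":0.7,"roll":0,"fingers":1},{"dx":0,"dy":0,"dz":0.7,"roll":0,"fingers":1},{"dx":0,"dy":0,"dz":0.5,"roll":0,"fingers":1},{"dx":0,"dy":0,"dz":0.3,"roll":0,"fingers":1},{"dx":0,"dy":0,"dz":0.2,"roll":0,"fingers":1},{"dx":0,"dy":0,"dz":0,"roll":0,"fingers":1},{"dx":0,"dy":0,"dz":0,"roll":0,"fingers":1}], "grip_force": 110}}

```text
time: 18.9
tool_pos: [0.4678, 0.0845, -0.006]
tcp_rot: [-2.222, -2.221, 0.0]
wrist_force: [1.3, 0.4, -0.4]
width: 0.291
```

{"api": "play_rows", "payload": {"rows": [{"dx":0,"dy":0,"dz":0.2,"roll":0,"fingers":1},{"dx":0,"dy":0,"dz":0.1,"roll":0,"fingers":1},{"dx":0,"dy":0,"dz":0.05,"roll":0,"fingers":1},{"dx":0,"dy":0,"dz":0,"roll":0,"fingers":1},{"dx":0,"dy":0,"dz":0,"roll":0,"fingers":1}], "grip_force": 60}}

```text
time: 19.32
tool_pos: [0.4678, 0.0847, -0.02]
tcp_rot: [2.221, 2.221, 0.0]
wrist_force: [0.5, -0.6, -1.5]
width: 0.296
```

{"api": "play_rows", "payload": {"rows": [{"dx":0,"dy":0,"dz":0.05,"roll":0,"fingers":1},{"dx":0,"dy":0,"dz":0,"roll":0,"fingers":1},{"dx":0,"dy":0,"dz":0,"roll":0,"fingers":0.6},{"dx":0,"dy":0,"dz":0,"roll":0,"fingers":0.4},{"dx":0,"dy":0,"dz":0,"roll":0,"fingers":0.2},{"dx":0,"dy":0,"dz":0,"roll":0,"fingers":0.2},{"dx":0,"dy":0,"dz":-0.3,"roll":0,"fingers":0.2},{"dx":0,"dy":0,"dz":-0.6,"roll":0,"fingers":0.2},{"dx":0,"dy":0,"dz":-0.8,"roll":0,"fingers":0.2},{"dx":0,"dy":0,"dz":-0.8,"roll":0,"fingers":0.2},{"dx":0,"dy":0,"dz":-0.8,"roll":0,"fingers":0.2},{"dx":0,"dy":0,"dz":-0.8,"roll":0,"fingers":0.2},{"dx":0,"dy":0,"dz":-0.8,"roll":0,"fingers":0.2},{"dx":0,"dy":0,"dz":0,"roll":0,"fingers":0.2},{"dx":0,"dy":0,"dz":0,"roll":0,"fingers":0.2},{"dx":0,"dy":0,"dz":0,"roll":0,"fingers":0.2}], "grip_force": 20}}

```text
time: 20.65
tool_pos: [0.4673, 0.0846, 0.1734]
tcp_rot: [-2.221, -2.221, 0.001]
wrist_force: [-0.0, 0.1, 0.0]
width: 0.799
```

Run:
```python
from lid import *
lid('l4')
c=vision.read_camera("wrist"); W=cloud(c)
m=(W[...,2]>.003)&(W[...,2]<.05)&(abs(W[...,0]-.475)<.04)&(W[...,1]>0.0)&(W[...,1]<.25); P=W[m]
for y in np.arange(0,.26,.03):
    q=P[(P[:,1]>=y)&(P[:,1]<y+.03)]
    if len(q)>10: print(y.round(2),len(q),q.mean(0).round(4),q[:,2].max().round(4))
a=cv2.imread('pics/l4_scene.png')[60:330,140:460]; b=cv2.resize(c["pixels"][...,::-1],(360,270))
cv2.imwrite('pics/l4c.png',np.hstack([a,b]))
```

```text
tcp [0.4673 0.0846 0.1734] [-0.   0.1  0. ] 0.799 20.65
tip rel hinge x,z -0.0335 0.1412
scene 2517 ang med 1.854 rmax 0.112 top [0.016 0.111]
side 1470 ang med 1.857 rmax 0.109 top [0.02  0.107]
0.03 487 [0.4667 0.0505 0.0275] 0.0326
0.06 862 [0.4674 0.0751 0.0262] 0.0315
0.09 809 [0.4682 0.1039 0.0231] 0.0294
0.12 551 [0.4696 0.1323 0.0187] 0.0245
0.15 255 [0.4708 0.1651 0.0114] 0.0145
0.18 244 [0.4722 0.1949 0.0093] 0.0125
0.21 260 [0.4732 0.2254 0.0072] 0.0104
0.24 44 [0.4711 0.2452 0.0036] 0.0051
```

View pics/l4c.png

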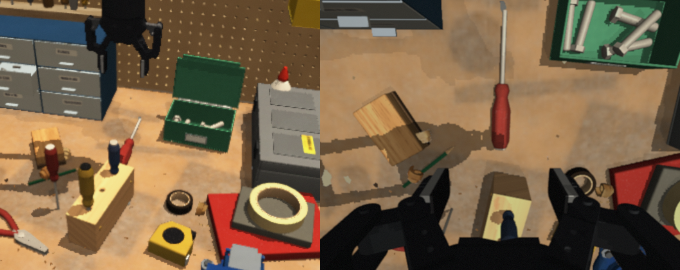

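The lid stands open at about 1.85 rad with the bolts showing. The driver lies flat and released, and the stand, the yellow and blue drivers and both bystanders look untouched.

```bash
python3 -c "
from workcell import bot; print(bot.finish_job())"
```

```text
the job is handed in; nothing more can be done
None
```

I handed the job in at about 21 s of the 58 s allowed. The lid is open and the screwdriver is lying on the bench; the simulator gave no verdict.

**What I did**
- I drew the long red driver straight up out of the stand's middle hole.
- The tool can't tilt, so I leaned the driver over on its tip, laid it on the bench and took hold of it again lying flat.
- I slid the blade about 8 mm under the lip and swung the lid up and back past upright.
- I put the driver back down flat at x ≈ 0.47, y 0.04–0.24 and let go.

**Last checks**
- **Lid:** about 1.85 rad in both the scene and side cameras, from an angle fit that is only approximate. The bolts are visible.
- **Driver:** lying about 4–5° from level, tip about 5 mm up.
- **Arm:** wrist force zero, and the gripper well clear of everything.
- **Everything else:** the tin, stand, yellow and blue drivers, tape measure and black tape look untouched in the last picture. I did not measure them again.

**What went wrong or disagreed**
- **Fingertip height:** the real fingertips sit about 30 mm higher than the reported TCP suggests (about 44 mm when fully open). Because of this, my first grasp of the lying driver closed on nothing, just above the handle. I measured the gap with the cameras and corrected for it, but the first upright grip was also nearer the handle end than planned.
- **Dropped the last bit:** when I first laid the driver down, its handle end fell an estimated 2–3 cm as I let go. Free fall from that height is about 0.8 m/s at most, under the 1.6 m/s limit, but I did not measure it.

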